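# Lay a flanged roller in the V supports and close the tailstock on it

### The arm

A 6-joint arm with a two-finger parallel gripper is mounted at the origin on the work surface. World frame = base frame: x ahead of the robot, y to its left, z up, the work surface at z = 0. Lengths are in m, angles in degrees, forces in N, time in s.
With the tool pointing down it reaches from about 0.375 to 0.9 m from the base axis. Payload 3.1 kg.
Tool frame: the origin (TCP) lies at the very end of the fingers, on their centre line; the grasp point (between the pads) lies 19 mm behind it; z points along the fingers, y is the line along which they close (so a half turn about z gives the same grasp; the last joint's range is limited). The gripper opens to 87 mm and grips with 3 to 60 N. Pads are 19 mm wide; open, the fingers measure 117 mm over their backs; the gripper's body (75 mm by 190 mm) begins 51 mm behind the grasp point.
Start: joints at [-74.742, 30.224, 82.088, -0, 67.689, -10.227], TCP at [0.269, -0.564, 0.223] pointing down, gripper open.
Joint ranges: [-176.69, 176.69], [-43.24, 126.21], [12.49, 139.97], [-82, 262], [0, 151.66], [-163.58, 163.58]. Speed limits (degrees/s): [159.86, 159.86, 180, 180, 180, 180].

### API

Orientations are given as a 3x3 rotation matrix whose columns are the frame's x, y, z axes.
In Python, from rig import readout, viewer, ticket gives the robot as it stands.
- The arm moves only by the tool send_rows, never from a script. Its argument "moves" is a list of rows, each a list of 6 numbers: the shift along the tool's x, y, z in units of 250 mm (1.0 is 250 mm), then the turn, a rotation vector about the tool's x, y, z in units of 90 degrees (1.0 is 90 degrees). A call has 1 to 12 rows; each row is the pose to reach, as a shift and turn from the pose commanded when the call began, along the tool's axes at that moment; what a row does not reach only later rows make up. A row lasts 1/10 s, in which the tool goes at most 50 mm and 8.59 degrees, less where a joint would pass 70% of its speed; a pose out of reach is approached as far as the arm can. A call with a number of a shift or a turn outside -1 to 1 is refused whole. A call with a gripper value outside its range is refused whole. "grip" is the opening, from 0 (shut) to 1 (fully open), set as the call begins (left out, the last holds). The fingers move at their own pace and stop on an object; the grip force is fixed at half the most. Time passes only in rows, so rows that repeat a pose let the fingers close. It gives the time, the measured TCP pose, the force, the opening and the grip force at its end, in the units of the state.
- readout.read_state(): the state, without advancing time (a new reading comes with each control period).
- viewer.capture(name): name is "scene" or "side" or "wrist"; returns (picture, depth): 400x640x3 uint8, red, green, blue; 400x640 float32, m along the optical axis (not along the pixel's ray), 0 where there is no reading.
- viewer.camera_info(name): a dict with "fx", "fy", "cx", "cy" (pixels), "R" (3x3) and "t" (3): a world point X has camera coordinates R X + t; the wrist camera has in their place "tool_from_camera" (4x4, takes a point from camera to tool coordinates, whose origin is the TCP and whose axes are the flange's). Camera axes: x right, y down, z forward; pixel columns grow to the right and rows downward; lengths in m; the calibration is good to about 2 mm. A picture is of the moment at which its call begins: read the wrist's pose just before it. camera_info takes no time and is no camera call.
- ticket.hand_in(): hands the job in; it is judged then, once.
The state is a dict: "time_s": time; "joint_positions": joint angles; "qvel": joint speeds; "tau": joint torques, N m; "position": TCP position; "tcp_rot": TCP orientation; "force": force on the tool from outside, world axes, zero at the start; "moment": the same for the moment, N m; "opening": opening from 0.0 (shut) to 1.0 (fully open); "grasp_force": force on a finger pad.
Only numpy, scipy, OpenCV 4.12 (cv2) and the standard library are available. Lean on these libraries where they do the work, as an engineer would, in place of code of your own. Each camera call takes 0.05 s, during which the arm holds its last target. There are 200 camera calls.

### The job

Pick up the flanged roller that stands on the bench and lay it gently on its side in the two V supports of the inspection fixture, with its flange in the gap between the stop and the nearer V support. Let go of it, then slide the tailstock up so that its nose touches the roller's free end and the flange sits flat against the stop. Do not drop the roller, let it topple or lay it on the bench, and leave the other parts and the mug where they stand.

Things in the scene. Friction and masses are not known exactly. Their poses are not given: they have to be found in the camera images.
- roller: Bare aluminium turned roller, 120 mm long, about 0.25 kg, standing on the bench on its flange at the start: flange 46 mm diameter and 14 mm thick at the foot, then a plain 28 mm diameter shank up to the free end. Origin: centre of the flange's outer face (its underside while standing). Its z axis runs along the roller from the flange to the free end.
- roller_end (a point): Centre of the flat free end of the roller's shank, 120 mm from the origin of the roller.
- fixture: Fixed inspection fixture: grey base plate 300 x 86 x 12 mm (x = -212 to +88) carrying, in line, a grey stop block, two V supports and a sliding tailstock. Origin: on the bench under the middle of a roller lying home. x runs level along the roller axis from tailstock to stop, z is up. The roller axis lies at y = 0, 62 mm above the bench. The stop's face is at x = +60.
- v_near (a point): V support nearer the stop, 26 mm from the fixture's origin towards the stop. This point lies on the roller axis, 62 mm above the bench, level with the top of the support. Steel, 90 degree V with a 40 mm wide mouth, 12 mm thick along x, 52 mm wide. The flange's gap, from the stop's face to this support, is 28 mm.
- v_far (a point): The other V support, the same, at fixture x = -44 mm; the point lies on the roller axis likewise. Between the two supports 58 mm are free for the fingers, down to the base plate 12 mm above the bench.
- stop_face (a point): Point of the stop's face on the roller axis, 62 mm above the bench; axes as the fixture's. Stop block: 22 mm thick, 62 mm wide, top 78 mm above the bench. The roller's flange face belongs here.
- nose_tip (a point): Tip of the tailstock's nose, a round-ended 16 mm bar on the roller axis, 62 mm above the bench; axes as the fixture's.
- tailstock_top (a point): Centre of the flat top of the tailstock's grey block, 76 mm above the bench, 53 mm behind the nose tip along the fixture's x. The block is 50 mm long (along x), 32 mm wide and stands clear down to its foot plate 24 mm above the bench (foot plate 56 x 58 mm).
- tailstock (a joint): Travel of the tailstock in m: 0 = fully drawn back, 0.070 = nose touching a roller that rests against the stop, 0.085 = end of travel. Grows towards the stop along the fixture's x. Stiff slide (about 3 N), stays where it is left.
- plain_pin: Bystander: plain aluminium pin, 34 mm diameter, 85 mm high, no flange, standing. Origin: centre of its underside.
- bushing: Bystander: aluminium bushing, 52 mm outer and 30 mm inner diameter, 55 mm high, standing. Origin: centre of its underside.
- mug: Bystander: white mug, 76 mm diameter, 90 mm high. Origin: centre of its underside.
Not all that is in view belongs to the job. Leave any pink or purple look-alike of the roller alone.

How it is judged (in metres and radians):
On the way, in this order (a step that is already met when the one before it is completed fails the run):
1. the roller lies in both V supports, flange between stop and V, and has been let go (angle between the z axis of roller and the x axis of fixture, either way round below 0.05 rad and y of roller in the frame of stop_face between -0.003 and 0.003 m and z of roller in the frame of stop_face between -0.003 and 0.003 m and y of roller_end in the frame of stop_face between -0.003 and 0.003 m and z of roller_end in the frame of stop_face between -0.003 and 0.003 m and contact force between the fingers and roller below 0.05 N and linear speed of roller below 0.02 m/s and x of roller in the frame of stop_face between -0.016 and 0.002 m), for 0.2 s.
2. the tailstock's nose touches the free end and the flange is against the stop (angle between the z axis of roller and the x axis of fixture, either way round below 0.05 rad and y of roller in the frame of stop_face between -0.003 and 0.003 m and z of roller in the frame of stop_face between -0.003 and 0.003 m and y of roller_end in the frame of stop_face between -0.003 and 0.003 m and z of roller_end in the frame of stop_face between -0.003 and 0.003 m and x of roller in the frame of stop_face between -0.0025 and 0.002 m and z of nose_tip in the frame of roller between 0.117 and 0.1225 m), for 0.2 s.
At the end, for the whole second after the job is handed in: The roller rests on its side in both V supports (both end centres within 3 mm of the fixture's roller axis in y and z, direction within 0.05 rad), flange face within 2.5 mm of the stop's face, the tailstock's nose within 2.5 mm of the free end, everything released and at rest (all of step 2 and linear speed of roller below 0.02 m/s and contact force between the fingers and roller below 0.05 N and velocity of joint tailstock between -0.01 and 0.01 m/s); the robot touches nothing.
It fails at once if the roller falls freely or topples: it moves faster than 0.5 m/s while not held (contact force between the fingers and roller below 0.05 N and linear speed of roller above 0.5 m/s).
It fails at once if the roller lies on the bench (angle between roller's own z axis and vertical above 1.2 rad and height (world z) of each of roller, roller_end below 0.035 m).
It fails at once if a bystander (pin, bushing or mug) is moved by more than 30 mm or tipped over (distance of any of plain_pin, bushing, mug from where it was at the start of the episode above 0.03 m or angle between any of plain_pin, bushing, mug's own z axis and vertical above 0.5 rad).
It also fails if it takes over 54 s, if anything falls off the work surface, if the arm or the gripper's body presses on something with over 40 N, if the wrist force passes 120 N, or if a joint passes its speed limit or range.

## Working session

There is one attempt and no reset: what is moved stays moved. The work goes in short steps, Python scripts to look and compute and a tool call to move; the robot and the scene stay as the last step left them, time stands still between calls to the robot, and variables do not carry over. Pictures are saved under pics/ and viewed, at most 10 in all, crops included, and the job is handed in when it is done.

Besides the shell and the picture viewer there is one more tool, called after "Call:" as a command line: name --pt "numbers of a row" for each row, then --argument value for the rest. send_rows: Moves the arm, as the interface text tells. Shifts and turns lie within -1 to 1; 1 stands for 250 mm of shift or 90 degrees of turn. Its arguments: {"type":"object","properties":{"moves":{"type":"array"},"grip":{"type":"number"}},"required":["moves"]}

```bash
ls; mkdir -p pics
python3 - <<'E'
from rig import readout, viewer
import cv2,numpy as np
s=readout.read_state();print(s)
for n in("scene","side"):
    p,d=viewer.capture(n);cv2.imwrite(f"pics/{n}0.png",p[:,:,::-1]);np.save(f"{n}0.npy",d);np.save(f"{n}0p.npy",p)
    print({k:np.round(v,4).tolist() for k,v in viewer.camera_info(n).items()})
print({k:np.round(v,4).tolist() for k,v in viewer.camera_info("wrist").items()})
E
```

```text
pics
{'time_s': 0.0, 'joint_positions': array([-7.47409885e+01,  3.02780852e+01,  8.21569448e+01, -1.29164064e-03,
        6.76868605e+01, -1.02268569e+01]), 'qvel': array([ 0.0805854 ,  0.03994317,  0.07037177,  0.07623087, -0.00421438,
        0.15776272]), 'tau': array([ 3.93608170e-04, -4.40040565e+01, -1.76592082e+01,  6.33374671e-02,
        5.82530466e-02, -1.66515920e-04]), 'position': array([ 0.26876103, -0.56345779,  0.22157796]), 'tcp_rot': array([[ 9.02687851e-01,  4.30295605e-01, -5.80012334e-04],
       [ 4.30295848e-01, -9.02685601e-01,  2.04689987e-03],
       [ 3.57203236e-04, -2.09728854e-03, -9.99997737e-01]]), 'force': array([-0.47857242, -1.69500644,  0.47176473]), 'moment': array([-0.03531607,  0.04308169, -0.00286771]), 'grasp_force': 0.0, 'opening': 0.9998668163933526}
{'fx': 459.4301, 'fy': 459.4301, 'cx': 318.6574, 'cy': 195.3786, 'R': [[0.632, 0.775, 0.0025], [0.5337, -0.4328, -0.7265], [-0.562, 0.4605, -0.6871]], 't': [-0.3612, -0.2641, 1.6683]}
{'fx': 470.9021, 'fy': 470.9021, 'cx': 321.2735, 'cy': 196.2572, 'R': [[-0.9781, -0.2074, -0.0186], [-0.1114, 0.5969, -0.7946], [0.1759, -0.7751, -0.6069]], 't': [0.5867, 0.1717, 1.1177]}
{'fx': 282.3653, 'fy': 282.3653, 'cx': 318.8015, 'cy': 193.2703, 'tool_from_camera': [[0.0005, -0.9681, -0.2505, 0.0685], [1.0, 0.0006, -0.0002, 0.0005], [0.0004, -0.2505, 0.9681, -0.1616], [0.0, 0.0, 0.0, 1.0]]}
```

View pics/scene0.png

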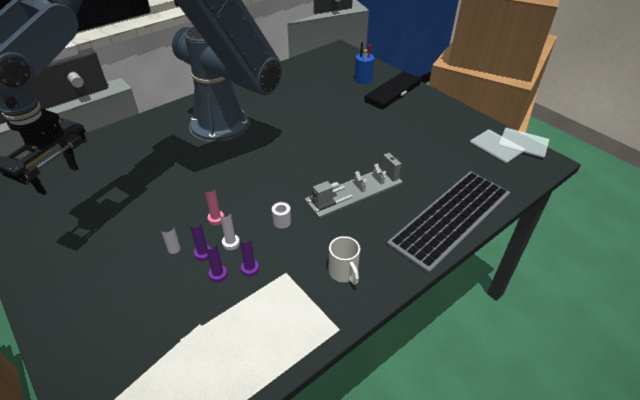

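View pics/side0.png

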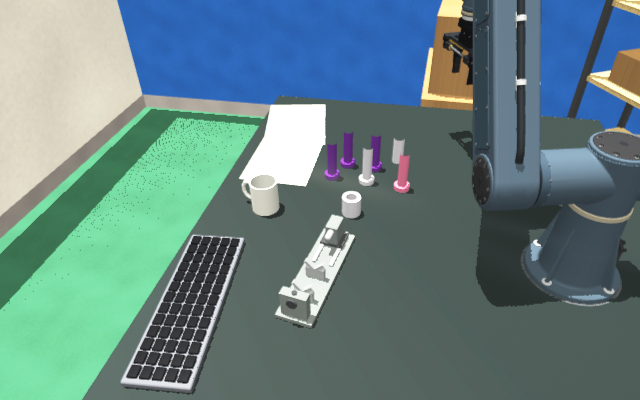

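The scene view shows the bare roller at about (230,230), ringed by purple and pink look-alikes. The fixture runs from its tailstock at (325,195) to its stop at (392,165). In the side view the roller is at (367,165) and the stop at (295,305).

```bash
cat > h.py <<'E'
import numpy as np,cv2
from scipy.optimize import least_squares
from rig import readout,viewer
def cloud(n,p,d,s=None):
    c=viewer.camera_info(n);v,u=np.nonzero(d>0);z=d[v,u]
    X=np.c_[(u-c['cx'])/c['fx']*z,(v-c['cy'])/c['fy']*z,z]
    if n=='wrist':
        T=np.array(c['tool_from_camera']);X=X@T[:3,:3].T+T[:3,3];X=X@s['tcp_rot'].T+s['position']
    else: X=(X-np.array(c['t']))@np.array(c['R'])
    return X,p[v,u].astype(int),u,v
def fitc(P,r):
    f=lambda q:np.hypot(P[:,0]-q[0],P[:,1]-q[1])-r
    o=least_squares(f,P.mean(0)[:2],loss='soft_l1',f_scale=.001);return o.x,np.std(f(o.x))
E
python3 - <<'E'
from h import *
def at(n,u0,v0,rad=6):
    X,c,u,v=cloud(n,np.load(f"{n}0p.npy"),np.load(f"{n}0.npy"))
    m=np.hypot(u-u0,v-v0)<rad;print(n,u0,v0,np.round(np.median(X[m],0),3),np.median(c[m],0))
at('scene',229,222,3);at('side',367,155,3)
for q in[(215,215),(200,245),(216,265),(249,260),(170,242),(281,215),(344,258),(325,190),(392,163),(60,300)]:at('scene',*q,3)
A=[]
for n in('scene','side'):
    X,c,u,v=cloud(n,np.load(f"{n}0p.npy"),np.load(f"{n}0.npy"))
    sat=c.max(1)-c.min(1)
    bench=np.median(X[(abs(X[:,2])<.008)][:,2]);print(n,'bench z',bench)
    p0=np.array([.0,0])
    # fixture base plate
    k=(abs(X[:,2]-.012)<.005)&(sat<25)&(c.mean(1)>90)
    im=np.zeros((400,640),np.uint8);im[v[k],u[k]]=255
    N,L,st,ce=cv2.connectedComponentsWithStats(cv2.morphologyEx(im,cv2.MORPH_CLOSE,np.ones((5,5))))
    for i in range(1,N):
        if st[i,4]>150:
            P=X[k&(L[v,u]==i)];print(' comp',st[i].tolist(),np.round(P.mean(0),3),cv2.minAreaRect((P[:,:2]*1000).astype(np.float32)))
E
```

```text
scene 229 222 [ 0.535 -0.267  0.093] [123. 122. 125.]
side 367 155 [ 0.518 -0.255  0.1  ] [188. 185. 187.]
scene 215 215 [ 0.428 -0.258  0.03 ] [128.  73.  90.]
scene 200 245 [ 0.519 -0.351  0.05 ] [62. 31. 82.]
scene 216 265 [ 0.604 -0.353  0.055] [62. 31. 81.]
scene 249 260 [ 0.64  -0.28   0.052] [62. 32. 82.]
scene 170 242 [ 0.454 -0.404  0.043] [122. 121. 124.]
scene 281 215 [ 0.562 -0.126  0.052] [173. 172. 176.]
scene 344 258 [ 0.76  -0.071  0.015] [153. 155. 148.]
scene 325 190 [0.579 0.018 0.072] [104. 109. 106.]
scene 392 163 [0.614 0.25  0.075] [80. 86. 83.]
scene 60 300 [ 0.413 -0.686 -0.002] [51. 59. 58.]
scene bench z -0.0011520337770174788
 comp [578, 0, 62, 19, 169] [0.391 2.13  0.011] ((380.78448486328125, 2131.19873046875), (321.1512451171875, 40.36172103881836), 0.7298785448074341)
 comp [105, 55, 71, 26, 219] [-0.55  -0.059  0.012] ((-552.856201171875, -53.15940856933594), (311.2313537597656, 24.525020599365234), 89.73023223876953)
 comp [470, 129, 77, 33, 1463] [0.735 0.671 0.013] ((751.5492553710938, 695.2802734375), (187.54443359375, 212.8643798828125), 89.71070098876953)
 comp [387, 171, 123, 100, 853] [0.863 0.211 0.014] ((840.053955078125, 270.962158203125), (140.70310974121094, 422.5972900390625), 5.648523330688477)
 comp [305, 172, 97, 45, 1239] [0.592 0.126 0.011] ((582.6511840820312, 129.0813751220703), (299.0852355957031, 90.09297180175781), 80.69512939453125)
side bench z -0.0010008459072470206
 comp [275, 228, 80, 99, 1943] [0.572 0.143 0.011] ((579.30908203125, 132.6134490966797), (302.253173828125, 87.10628509521484), 80.8513412475586)
 comp [121, 235, 124, 157, 3175] [0.823 0.336 0.014] ((837.7784423828125, 270.2286071777344), (140.914794921875, 423.404296875), 5.6259613037109375)
```

Call:
send_rows --pt "0.8 -0.68 0 0 0 0" --pt "0.8 -0.68 0 0 0 0" --pt "0.8 -0.68 0 0 0 0" --pt "0.8 -0.68 0 0 0 0" --pt "0.8 -0.68 0 0 0 0" --pt "0.8 -0.68 0 0 0 0"

```text
time_s: 0.7
position: [0.3765, -0.319, 0.222]
tcp_rot: [[0.901, 0.434, -0.002], [0.434, -0.901, 0.004], [0.0, -0.005, -1.0]]
force: [0.1, -0.4, 0.2]
opening: 0.997
grasp_force: 0.0
```

Call:
send_rows --pt "0.8 -0.68 0 0 0 0" --pt "0.8 -0.68 0 0 0 0" --pt "0.8 -0.68 0 0 0 0" --pt "0.8 -0.68 0 0 0 0" --pt "0.8 -0.68 0 0 0 0" --pt "0.8 -0.68 0 0 0 0"

```text
time_s: 1.3
position: [0.4848, -0.0815, 0.2224]
tcp_rot: [[0.901, 0.434, 0.0], [0.434, -0.901, 0.001], [0.001, -0.001, -1.0]]
force: [-0.3, -0.9, -0.7]
opening: 0.997
grasp_force: 0.0
```

Call:
send_rows --pt "0.72 -0.61 0 0 0 -0.614" --pt "0.72 -0.61 0 0 0 -0.614" --pt "0.72 -0.61 0 0 0 -0.614" --pt "0.72 -0.61 0 0 0 -0.614" --pt "0.72 -0.61 0 0 0 -0.614" --pt "0.72 -0.61 0 0 0 -0.614" --pt "0.72 -0.61 0 0 0 -0.614" --pt "0.72 -0.61 0 0 0 -0.614" --pt "0.72 -0.61 0 0 0 -0.614"

```text
time_s: 2.2
position: [0.5808, 0.1291, 0.2222]
tcp_rot: [[0.163, 0.987, -0.0], [0.987, -0.163, -0.0], [-0.0, -0.0, -1.0]]
force: [0.4, -0.3, -0.0]
opening: 1.003
grasp_force: 0.0
```

Run:
```python
from h import *
s=readout.read_state();p,d=viewer.capture('wrist');cv2.imwrite('pics/w1.png',p[:,:,::-1])
X,c,u,v=cloud('wrist',p,d,s)
print(s['position'],'bench',np.median(X[abs(X[:,2])<.008][:,2]))
near=(abs(X[:,0]-.58)<.15)&(abs(X[:,1]-.13)<.22)
def rect(lo,hi):
    k=near&(X[:,2]>lo)&(X[:,2]<hi);im=np.zeros((400,640),np.uint8);im[v[k],u[k]]=255
    N,L,st,ce=cv2.connectedComponentsWithStats(im)
    for i in range(1,N):
        if st[i,4]>60:
            P=X[k&(L[v,u]==i)];print((lo,hi),st[i].tolist(),np.round(np.median(P[:,2]),4),[np.round(q,1).tolist() for q in cv2.minAreaRect((P[:,:2]*1000).astype(np.float32))])
rect(.008,.015);rect(.070,.082);rect(.055,.066)
```

```text
[0.5807796  0.12907568 0.22222045] bench -0.00046271395528676984
(0.008, 0.015) [283, 50, 71, 191, 9008] 0.0115 [[585.7, 154.9], [248.0, 86.2], 81.0]
(0.07, 0.082) [310, 32, 18, 6, 87] 0.0727 [[605.5, 277.7], [4.5, 17.0], 80.8]
(0.07, 0.082) [288, 40, 62, 26, 1550] 0.0774 [[602.7, 261.0], [22.5, 61.3], 80.8]
(0.07, 0.082) [307, 268, 26, 24, 573] 0.0753 [[562.3, 8.0], [35.8, 31.1], 79.8]
(0.055, 0.066) [290, 66, 58, 3, 106] 0.0601 [[601.1, 250.3], [0.7, 60.1], 81.1]
(0.055, 0.066) [296, 95, 13, 12, 129] 0.0585 [[577.3, 219.7], [11.6, 13.3], 80.4]
(0.055, 0.066) [331, 95, 11, 12, 126] 0.0587 [[614.5, 213.6], [12.0, 11.1], 81.4]
(0.055, 0.066) [298, 159, 11, 11, 109] 0.0587 [[566.0, 150.4], [12.3, 11.6], 79.5]
(0.055, 0.066) [330, 159, 11, 11, 106] 0.0588 [[603.0, 144.5], [12.1, 11.7], 81.5]
```

View pics/w1.png

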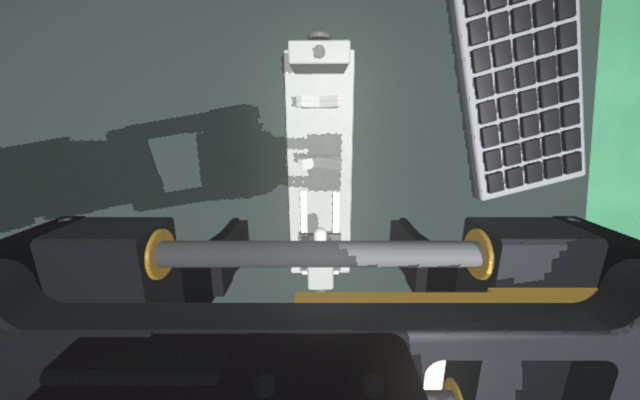

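The wrist view shows the fixture upright in the frame: stop at (319,52), V supports at (319,101) and (319,165), tailstock nose near (320,235). Next I look at the roller from above.

Call:
send_rows --pt "-0.92 0.05 0 0 0 0" --pt "-0.92 0.05 0 0 0 0" --pt "-0.92 0.05 0 0 0 0" --pt "-0.92 0.05 0 0 0 0" --pt "-0.92 0.05 0 0 0 0"

```text
time_s: 2.75
position: [0.5554, -0.1032, 0.2228]
tcp_rot: [[0.165, 0.986, 0.001], [0.986, -0.165, -0.001], [-0.001, 0.001, -1.0]]
force: [1.2, 0.5, 0.5]
opening: 1.003
grasp_force: 0.0
```

Call:
send_rows --pt "-0.92 0.05 0 0 0 0" --pt "-0.92 0.05 0 0 0 0" --pt "-0.92 0.05 0 0 0 0" --pt "-0.92 0.05 0 0 0 0" --pt "-0.92 0.05 0 0 0 0" --pt "-0.92 0.05 0 0 0 0"

```text
time_s: 3.35
position: [0.5304, -0.3339, 0.2226]
tcp_rot: [[0.168, 0.986, 0.001], [0.986, -0.168, -0.003], [-0.003, 0.002, -1.0]]
force: [-0.1, 0.5, 1.2]
opening: 1.002
grasp_force: 0.0
```

Run:
```python
from h import *
s=readout.read_state();p,d=viewer.capture('wrist');cv2.imwrite('pics/w2.png',p[:,:,::-1])
X,c,u,v=cloud('wrist',p,d,s);np.savez('w2',X=X,c=c)
print(s['position'],np.round(s['joint_positions'],1))
near=(abs(X[:,0]-.53)<.2)&(abs(X[:,1]+.25)<.2)
for lo,hi in((.112,.126),(.05,.06),(.08,.092)):
    k=near&(X[:,2]>lo)&(X[:,2]<hi);im=np.zeros((400,640),np.uint8);im[v[k],u[k]]=255
    N,L,st,ce=cv2.connectedComponentsWithStats(im)
    for i in range(1,N):
        if st[i,4]>60:
            P=X[k&(L[v,u]==i)];print(lo,st[i].tolist(),np.round(np.median(P[:,2]),4),np.median(c[k&(L[v,u]==i)],0),np.round(cv2.minEnclosingCircle((P[:,:2]*1000).astype(np.float32))[0],1),np.round(P.mean(0)*1000,1))
```

```text
[ 0.53035729 -0.33391458  0.22256556] [-42.4  30.3  81.9  -0.1  67.6 -32.7]
0.112 [183, 115, 16, 30, 99] 0.1162 [110.  65.  77.] [ 419.4 -255.1] [ 426.6 -255.4  116. ]
0.112 [368, 183, 24, 20, 64] 0.1161 [57.  36.  70.5] [ 589.5 -345.9] [ 586.1 -340.6  116. ]
0.05 [209, 116, 12, 24, 66] 0.0553 [96.5 55.  66. ] [ 420.8 -255.1] [ 426.9 -255.    55.2]
0.05 [248, 227, 22, 14, 77] 0.0553 [107. 104. 106.] [ 444.7 -391.7] [ 448.6 -386.8   55.2]
0.08 [388, 102, 12, 27, 69] 0.0855 [55. 36. 65.] [ 622.7 -275.8] [ 616.3 -274.8   85.6]
0.08 [198, 116, 13, 27, 114] 0.0861 [99. 56. 68.] [ 419.8 -255.5] [ 426.7 -255.9   86.2]
0.08 [363, 177, 21, 18, 70] 0.0862 [55. 31. 69.] [ 589.2 -346. ] [ 586.  -340.2   86.2]
0.08 [288, 186, 24, 17, 66] 0.086 [56. 31. 71.] [ 507.9 -343.9] [ 512.  -336.7   86.2]
```

View pics/w2.png

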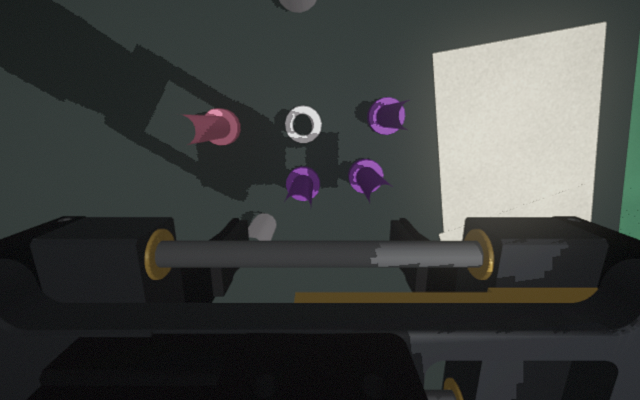

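The roller shows as a white flange ring with a dark top at (303,124); the pink one is at (220,127) and the purple ones at (303,184), (368,177) and (388,116). I cast the ring and top centres onto their known heights.

Run:
```python
from h import *
p=cv2.imread('pics/w2.png');s=readout.read_state();X=np.load('w2.npz')['X'];print(s['position'])
c=viewer.camera_info('wrist');T=np.array(c['tool_from_camera'])
def ray(u,v,z):
    r=s['tcp_rot']@(T[:3,:3]@np.array([(u-c['cx'])/c['fx'],(v-c['cy'])/c['fy'],1]));o=s['position']+s['tcp_rot']@T[:3,3]
    return np.round((o+r*(z-o[2])/r[2])*1000,1)
g=p.min(2);m=np.zeros_like(g);m[95:155,275:335]=(g[95:155,275:335]>125)*255
cs,h=cv2.findContours(m,cv2.RETR_CCOMP,cv2.CHAIN_APPROX_NONE)
for k,hh in zip(cs,h[0]):
    if len(k)>12:
        e=cv2.fitEllipse(k);print(np.round(e[0],1),np.round(e[1],1),hh[3],'z14',ray(*e[0],.014),'z120',ray(*e[0],.12))
# sizes from known neighbours: print depth pts near ring
k=(np.hypot(X[:,0]-.527,X[:,1]+.26)<.03)&(X[:,2]>.02);print(k.sum(),np.round(X[k][::max(1,k.sum()//12)],3).tolist())
k=(np.hypot(X[:,0]-.527,X[:,1]+.26)<.03)&(X[:,2]>.011)&(X[:,2]<.017);print(k.sum(),fitc(X[k],.019),X[k].mean(0))
for n in('scene','side'):
    A,cc,u,v=cloud(n,np.load(f"{n}0p.npy"),np.load(f"{n}0.npy"))
    k=(np.hypot(A[:,0]-.527,A[:,1]+.262)<.035)&(A[:,2]>.03)&(A[:,2]<.108);print(n,k.sum(),fitc(A[k],.014),A[(np.hypot(A[:,0]-.527,A[:,1]+.262)<.035)][:,2].max())
```

```text
[ 0.53034071 -0.33083489  0.22233185]
[303.  123.7] [34.9 35.9] -1 z14 [ 521.7 -264.8   14. ] z120 [ 527.5 -264.5  120. ]
[302.5 124.3] [21.4 23.5] 0 z14 [ 520.9 -265.4   14. ] z120 [ 527. -265.  120.]
32 [[0.529, -0.258, 0.099], [0.532, -0.261, 0.1], [0.532, -0.261, 0.053], [0.533, -0.262, 0.036], [0.534, -0.264, 0.075], [0.534, -0.265, 0.105], [0.535, -0.266, 0.086], [0.535, -0.267, 0.097], [0.535, -0.268, 0.107], [0.535, -0.269, 0.115], [0.535, -0.27, 0.087], [0.535, -0.271, 0.097], [0.535, -0.272, 0.091], [0.534, -0.273, 0.086], [0.534, -0.275, 0.074], [0.532, -0.277, 0.111]]
578 (array([ 0.52147571, -0.2687476 ]), np.float64(0.0024589776964011336)) [ 0.52230842 -0.26710182  0.01352847]
scene 222 (array([ 0.52083186, -0.26864739]), np.float64(0.001216903762719905)) 0.11893119567304664
side 216 (array([ 0.51814447, -0.26837716]), np.float64(0.001849745381769688)) 0.11813776341425476
```

```bash
cat >> h.py <<'E'
from scipy.spatial.transform import Rotation as Ro
def pose(yawdeg,th):  # yaw of level heading of -d (fixture x side), th = tool dip below level
    a,t=np.radians([yawdeg,th]);z=np.r_[-np.cos(t)*np.cos(a),-np.cos(t)*np.sin(a),-np.sin(t)];y=np.r_[np.sin(a),-np.cos(a),0]
    return np.c_[np.cross(y,z),y,z]
def rel(tcp,R,p0=None,R0=None):
    s=readout.read_state();p0=s['position'] if p0 is None else p0;R0=s['tcp_rot'] if R0 is None else R0
    print(np.round(np.r_[R0.T@(np.array(tcp)-p0)/.25,Ro.from_matrix(R0.T@R).as_rotvec()/(np.pi/2)],3).tolist())
E
python3 - <<'E'
from h import *
R=pose(84.5,40);P=np.r_[.521,-.268,.070];z=R[:,2]
w1=np.r_[.53,-.17,.27];pre=P-.111*z;g=P+.019*z;print(R.round(3),pre,g)
rel(w1,R);rel(pre,R,w1,R);rel(g,R,pre,R)
E
```

```text
[[ 0.062  0.995 -0.073]
 [ 0.64  -0.096 -0.763]
 [-0.766  0.    -0.643]] [ 0.52914985 -0.18336053  0.14134942] [ 0.51960498 -0.28248784  0.05778704]
[0.634, -0.108, -0.191, -0.02, -0.555, -0.042]
[0.36, 0.002, 0.372, 0.0, 0.0, 0.0]
[0.0, -0.0, 0.52, 0.0, 0.0, 0.0]
```

Call:
send_rows --pt "0.634 -0.108 -0.191 0 0 0" --pt "0.634 -0.108 -0.191 -0.02 -0.555 -0.042" --pt "0.634 -0.108 -0.191 -0.02 -0.555 -0.042" --pt "0.634 -0.108 -0.191 -0.02 -0.555 -0.042" --pt "0.634 -0.108 -0.191 -0.02 -0.555 -0.042" --pt "0.634 -0.108 -0.191 -0.02 -0.555 -0.042" --pt "0.634 -0.108 -0.191 -0.02 -0.555 -0.042" --pt "0.634 -0.108 -0.191 -0.02 -0.555 -0.042" --pt "0.634 -0.108 -0.191 -0.02 -0.555 -0.042" --pt "0.634 -0.108 -0.191 -0.02 -0.555 -0.042" --grip 0.75

```text
time_s: 4.4
position: [0.5304, -0.1677, 0.2712]
tcp_rot: [[0.061, 0.996, -0.068], [0.641, -0.092, -0.762], [-0.765, 0.003, -0.644]]
force: [-0.2, -0.3, 0.5]
opening: 0.75
grasp_force: 0.0
```

Run:
```python
from h import *
s=readout.read_state();print(s['position'].round(4),s['tcp_rot'].round(3),np.round(s['joint_positions'],1))
R=pose(84.5,40);P=np.r_[.521,-.268,.070];z=R[:,2];rel(P-.111*z,R)
```

```text
[ 0.5304 -0.1677  0.2712] [[ 0.061  0.996 -0.068]
 [ 0.641 -0.092 -0.762]
 [-0.765  0.003 -0.644]] [ -4.8  29.4  95.6 -55.3  68.5  28.6]
[0.357, -0.0, 0.383, 0.003, -0.001, 0.0]
```

Call:
send_rows --pt "0.2 0 0.2 0 0 0" --pt "0.357 0 0.378 0.002 0 0" --pt "0.357 0 0.378 0.002 0 0" --pt "0.357 0 0.378 0.002 0 0" --pt "0.357 0 0.378 0.002 0 0" --pt "0.357 0 0.378 0.002 0 0"

```text
time_s: 5.0
position: [0.5301, -0.1829, 0.1436]
tcp_rot: [[0.063, 0.996, -0.07], [0.64, -0.094, -0.763], [-0.766, 0.003, -0.643]]
force: [0.4, -0.8, 0.6]
opening: 0.747
grasp_force: 0.0
```

Run:
```python
from h import *
s=readout.read_state();p,d=viewer.capture('wrist');cv2.imwrite('pics/w3.png',p[:,:,::-1])
print(s['position'].round(4),np.round(s['joint_positions'],1))
X,c,u,v=cloud('wrist',p,d,s)
k=(np.hypot(X[:,0]-.521,X[:,1]+.268)<.035)&(X[:,2]>.03)&(X[:,2]<.108)
print(k.sum(),fitc(X[k],.014))
R=pose(84.5,40);P=np.r_[.521,-.268,.070];z=R[:,2];rel(P+.019*z,R)
```

```text
[ 0.5301 -0.1829  0.1436] [ -6.4  41.1 100.2 -63.   59.3  43.6]
1971 (array([ 0.521215  , -0.26945748]), np.float64(0.0004955832010781838))
[0.005, -0.006, 0.529, 0.003, -0.0, -0.001]
```

View pics/w3.png

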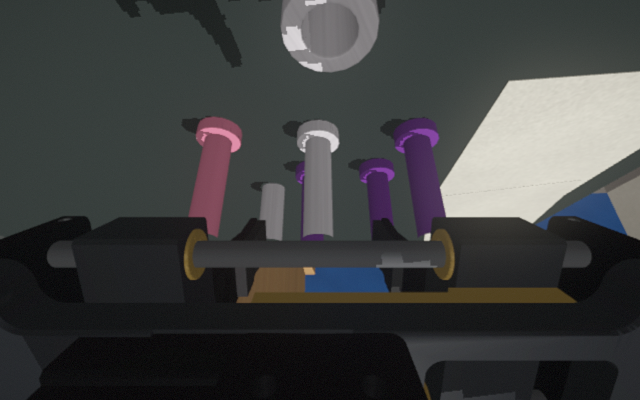

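The roller stands centred between the fingers at (318,180), and the bushing is well below at (330,28). I check the side neighbours' clearance before advancing.

Run:
```python
from h import *
s=readout.read_state();p,d=viewer.capture('wrist');X,c,u,v=cloud('wrist',p,d,s)
R=pose(84.5,40);P=np.r_[.5212,-.2695,.070];z=R[:,2];b=-np.r_[z[:2],0]/np.hypot(*z[:2]);yy=R[:,1]
for n,x,y,r in(('pink',.415,-.255,.014),('C',.63,-.276,.014),('A',.508,-.348,.014),('bush',.556,-.126,.026)):
    for _ in range(2):
        k=(np.hypot(X[:,0]-x,X[:,1]-y)<.035)&(X[:,2]>.03)&(X[:,2]<.105);q,e=fitc(X[k],r);x,y=q
    D=np.r_[q-P[:2],0];print(n,k.sum(),q.round(4),round(e,4),'along close',(D@yy).round(4),'back',(D@b).round(4))
rel(P+.019*z,R);print(s['position'])
```

```text
pink 2110 [ 0.4155 -0.2545] 0.0005 along close -0.1066 back 0.0048
C 2046 [ 0.6278 -0.2769] 0.0006 along close 0.1069 back 0.0028
A 255 [ 0.5066 -0.3464] 0.0005 along close -0.0071 back -0.078
bush 5069 [ 0.5436 -0.1031] 0.0061 along close 0.0064 back 0.1678
[0.0, -0.004, 0.533, 0.003, -0.0, -0.0]
[ 0.53017759 -0.18258981  0.14368576]
```

Run:
```python
from h import *
R=pose(84.5,40);P=np.r_[.5212,-.2695,.074];z=R[:,2];rel(P+.019*z,R)
```

```text
[-0.012, -0.004, 0.523, 0.003, -0.0, -0.0]
```

Call:
send_rows --pt "-0.012 -0.004 0.1 0.003 0 0" --pt "-0.012 -0.004 0.2 0.003 0 0" --pt "-0.012 -0.004 0.3 0.003 0 0" --pt "-0.012 -0.004 0.38 0.003 0 0" --pt "-0.012 -0.004 0.46 0.003 0 0" --pt "-0.012 -0.004 0.523 0.003 0 0" --pt "-0.012 -0.004 0.523 0.003 0 0" --pt "-0.012 -0.004 0.523 0.003 0 0"

```text
time_s: 5.9
position: [0.5188, -0.2837, 0.0605]
tcp_rot: [[0.06, 0.995, -0.076], [0.64, -0.097, -0.762], [-0.766, -0.003, -0.643]]
force: [-0.9, -0.1, -0.2]
opening: 0.749
grasp_force: 0.0
```

Run:
```python
from h import *
s=readout.read_state();print(s['position'],s['force'],np.round(s['joint_positions'],1))
R=pose(84.5,40);P=np.r_[.5212,-.2695,.074];z=R[:,2];rel(P+.019*z,R)
```

```text
[ 0.51880634 -0.2837217   0.06053252] [-0.88306063 -0.05029578 -0.22305661] [-17.1  49.5 102.1 -77.1  50.4  52.6]
[-0.004, 0.004, -0.003, -0.002, -0.0, 0.001]
```

Call:
send_rows --pt "0 0.004 0 0 0 0" --pt "0 0.004 0 0 0 0" --pt "0 0.004 0 0 0 0" --pt "0 0.004 0 0 0 0" --pt "0 0.004 0 0 0 0" --pt "0 0.004 0 0 0 0" --pt "0 0.004 0 0 0 0" --pt "0 0.004 0 0 0 0" --grip 0

```text
time_s: 6.7
position: [0.5194, -0.2838, 0.0594]
tcp_rot: [[0.059, 0.995, -0.077], [0.64, -0.096, -0.762], [-0.766, -0.004, -0.643]]
force: [1.3, -0.4, 1.4]
opening: 0.313
grasp_force: 30.0
```

Call:
send_rows --pt "-0.03 0.004 -0.026 0 0 0" --pt "-0.1 0.004 -0.085 0 0 0" --pt "-0.2 0.004 -0.17 0 0 0" --pt "-0.3 0.004 -0.25 0 0 0" --pt "-0.4 0.004 -0.335 0 0 0" --pt "-0.5 0.004 -0.42 0 0 0" --pt "-0.5 0.004 -0.42 0 0 0" --pt "-0.5 0.004 -0.42 0 0 0"

```text
time_s: 7.5
position: [0.5206, -0.2836, 0.2231]
tcp_rot: [[0.06, 0.995, -0.076], [0.641, -0.097, -0.761], [-0.765, -0.003, -0.644]]
force: [0.2, -0.5, -2.1]
opening: 0.31
grasp_force: 30.0
```

Run:
```python
from h import *
s=readout.read_state();print(s['position'],s['force'],np.round(s['joint_positions'],1))
o=np.r_[.5914,.1909,0];a=np.radians(80.85);xf=np.r_[np.cos(a),np.sin(a),0]
R=pose(80.85,90)
# grasp point 74 mm from flange face, face at x=55 -> grasp x=-19; TCP 19 below axis height .062
T=o+xf*(.055-.074)+np.r_[0,0,.062-.019];print(T)
R50=pose(82,60)
rel(np.r_[.545,-.03,.28],R50)
rel(T+[0,0,.13],R,np.r_[.545,-.03,.28],R50)
```

```text
[ 0.5206121  -0.28362008  0.22306589] [ 0.24265732 -0.54493604 -2.09260673] [-17.1  33.1  99.  -63.3  57.1  29.7]
[0.58837863 0.17214177 0.043     ]
[0.482, -0.002, -0.926, 0.016, 0.221, 0.022]
[0.928, 0.059, -0.042, 0.003, 0.333, 0.012]
```

Call:
send_rows --pt "0.06 0 -0.12 0 0 0" --pt "0.12 0 -0.23 0.004 0.05 0.006" --pt "0.18 0 -0.35 0.008 0.1 0.011" --pt "0.24 0 -0.46 0.012 0.15 0.016" --pt "0.3 0 -0.58 0.016 0.2 0.02" --pt "0.36 0 -0.7 0.016 0.221 0.022" --pt "0.42 0 -0.81 0.016 0.221 0.022" --pt "0.482 -0.002 -0.926 0.016 0.221 0.022" --pt "0.482 -0.002 -0.926 0.016 0.221 0.022" --pt "0.482 -0.002 -0.926 0.016 0.221 0.022"

```text
time_s: 8.5
position: [0.5444, -0.0298, 0.2774]
tcp_rot: [[0.116, 0.991, -0.074], [0.857, -0.137, -0.497], [-0.502, -0.006, -0.865]]
force: [-0.1, -1.4, -1.1]
opening: 0.314
grasp_force: 30.0
```

Call:
send_rows --pt "0.12 0.007 -0.005 0 0.05 0.002" --pt "0.24 0.015 -0.01 0 0.1 0.004" --pt "0.36 0.022 -0.016 0.001 0.16 0.006" --pt "0.48 0.03 -0.021 0.002 0.22 0.008" --pt "0.6 0.038 -0.027 0.002 0.28 0.01" --pt "0.72 0.046 -0.032 0.003 0.333 0.012" --pt "0.84 0.053 -0.038 0.003 0.333 0.012" --pt "0.928 0.059 -0.042 0.003 0.333 0.012" --pt "0.928 0.059 -0.042 0.003 0.333 0.012" --pt "0.928 0.059 -0.042 0.003 0.333 0.012"

```text
time_s: 9.5
position: [0.5874, 0.1704, 0.1705]
tcp_rot: [[0.158, 0.987, -0.005], [0.987, -0.158, -0.004], [-0.004, -0.004, -1.0]]
force: [-0.8, -0.1, -1.4]
opening: 0.312
grasp_force: 30.0
```

Run:
```python
from h import *
for i in range(4): s=readout.read_state();p,d=viewer.capture('wrist')
cv2.imwrite('pics/w4.png',p[:,:,::-1])
print(s['position'],s['tcp_rot'].round(3),s['force'],np.round(s['joint_positions'],1))
o=np.r_[.5914,.1909,0];a=np.radians(80.85);xf=np.r_[np.cos(a),np.sin(a),0];yf=np.r_[-xf[1],xf[0],0]
X,c,u,v=cloud('wrist',p,d,s);D=X-o;F=np.c_[D@xf,D@yf,X[:,2]]
# roller points: above stop height
k=(F[:,2]>.14)&(F[:,2]<.25)&(abs(F[:,1])<.035)&(F[:,0]>-.05)&(F[:,0]<.1)
Q=F[k];print(k.sum(),Q.min(0),Q.max(0))
for lo in np.arange(-.02,.07,.01):
    q=Q[(Q[:,0]>lo)&(Q[:,0]<lo+.01)]
    if len(q)>5: print(round(lo,3),len(q),'y',q[:,1].min().round(4),q[:,1].max().round(4),'ztop',np.percentile(q[:,2],98).round(4))
for n,lo,hi,x0 in(('stop',.070,.082,.071),('vn',.055,.064,.026)):
    k=(F[:,2]>lo)&(F[:,2]<hi)&(abs(F[:,1])<.04)&(abs(F[:,0]-x0)<.02);print(n,k.sum(),F[k].min(0).round(4),F[k].max(0).round(4))
T=o+xf*(.055-.074)+np.r_[0,0,.062-.019]
rel(T+[0,0,.02],pose(80.85,90))
```

```text
[0.58835042 0.17032526 0.17208618] [[ 0.159  0.987 -0.002]
 [ 0.987 -0.159 -0.003]
 [-0.003 -0.001 -1.   ]] [ 0.05206935  0.03822441 -1.43362776] [ 5.8 32.7 86.7 -0.2 60.8 15. ]
10464 [-0.03784992 -0.034774    0.1406222 ] [0.04784238 0.03497007 0.24999658]
-0.02 1462 y -0.0245 0.0234 ztop 0.2419
-0.01 1599 y -0.025 0.0236 ztop 0.2488
0.0 1015 y -0.0183 0.0167 ztop 0.1905
0.01 1536 y -0.0348 0.035 ztop 0.2498
0.02 1182 y -0.0233 0.0215 ztop 0.1733
0.03 1162 y -0.0238 0.0217 ztop 0.1702
0.04 701 y -0.0203 0.0191 ztop 0.1683
stop 2048 [ 0.06  -0.031  0.07 ] [0.0902 0.031  0.0819]Traceback (most recent call last):
  File "<stdin>", line 14, in <module>
    return umr_minimum(a, axis, None, out, keepdims, initial, where)
ValueError: zero-size array to reduction operation minimum which has no identity
```

View pics/w4.png

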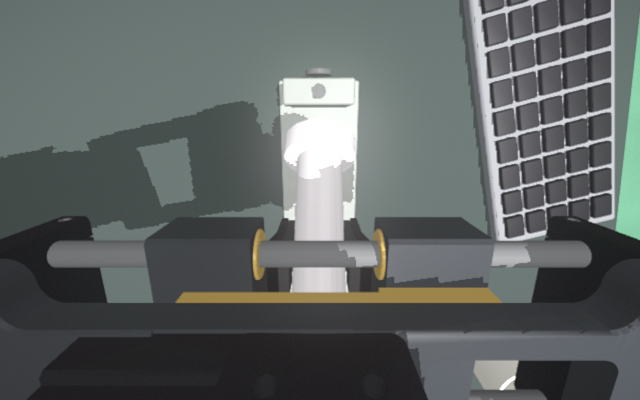

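The roller is held, but its flange end at (320,145) droops. I measure the tilt from the shank's ridge line.

```bash
cat >> h.py <<'E'
o=np.r_[.5914,.1909,0];a_=np.radians(80.85);xf=np.r_[np.cos(a_),np.sin(a_),0];yf=np.r_[-xf[1],xf[0],0]
def fix(X): D=X-o;return np.c_[D@xf,D@yf,X[:,2]]
E
python3 - <<'E'
from h import *
s=readout.read_state();p,d=viewer.capture('wrist');X,c,u,v=cloud('wrist',p,d,s);F=fix(X)
k=(abs(u-320)<3)&(v>120)&(v<300)
for r in range(124,300,6):
    q=F[k&(abs(v-r)<2)]
    if len(q):print(r,np.median(q,0).round(4).tolist(),end=' ')
k=(u>298)&(u<342)&(v>160)&(v<218);Q=F[k];Q=Q[Q[:,2]>.12]
def f(q): # axis y=q0+q1 x ; z=q2+q3 x
    A=np.r_[0,q[0],q[2]];D=np.r_[1,q[1],q[3]];D=D/np.linalg.norm(D)
    return np.linalg.norm(np.cross(Q-A,D),axis=1)-.014
r=least_squares(f,[0,0,.17,-.3],loss='soft_l1',f_scale=.001);print();print(len(Q),r.x.round(4),np.std(r.fun),'tilt',np.degrees(np.arctan(r.x[3])))
print(s['position'],fix(s['position'][None]))
E
```

```text
124 [0.0452, -0.0015, 0.1648] 130 [0.0419, -0.0015, 0.1674] 136 [0.0387, -0.0015, 0.1703] 142 [0.0351, -0.0016, 0.168] 148 [0.0313, -0.0016, 0.1643] 154 [0.0281, -0.0016, 0.1673] 160 [0.025, -0.0016, 0.1701] 166 [0.022, -0.0016, 0.1732] 172 [0.0188, -0.0016, 0.1751] 178 [0.0159, -0.0016, 0.1782] 184 [0.013, -0.0015, 0.1805] 190 [0.01, -0.0015, 0.1828] 196 [0.0075, -0.0015, 0.1853] 202 [0.0048, -0.0015, 0.1873] 208 [0.0019, -0.0015, 0.1897] 214 [-0.0007, -0.0015, 0.1917] 220 [-0.0034, -0.0015, 0.1938] 226 [-0.006, -0.0015, 0.1961] 232 [-0.0084, -0.0015, 0.1981] 238 [-0.0106, -0.0015, 0.2005] 244 [0.012, -0.0013, 0.2567] 250 [0.0109, -0.0013, 0.2583] 256 [0.0093, -0.0013, 0.259] 262 [0.0074, -0.0013, 0.2594] 268 [-0.0219, -0.0015, 0.2109] 274 [-0.0242, -0.0015, 0.2121] 280 [-0.0265, -0.0015, 0.2138] 286 [-0.0284, -0.0015, 0.2157] 292 [0.0028, -0.0013, 0.2674] 298 [0.0031, -0.0013, 0.27] 
2447 [-8.000e-04 -5.800e-03  1.730e-01 -8.569e-01] 0.0004795949681274338 tilt -40.593684634188214
[0.58845486 0.17047457 0.1723077 ] [[-0.02063386 -0.00034039  0.1723077 ]]
```

The roller hasn't slipped. It was gripped with the tool dipping 40°, so the tool must turn about 40.6° past vertical to level it. The fingers should still clear the far V, since their lower edge passes about 7 mm above its top.

Run:
```python
from h import *
R=pose(80.85,130.6);z=R[:,2];G=o+xf*(-.019)+np.r_[0,0,.15]
s=readout.read_state();print(R.round(3),s['position'])
rel(G+.019*z,R)
```

```text
[[ 0.121  0.987  0.103]
 [ 0.75  -0.159  0.642]
 [ 0.651  0.    -0.759]] [0.58854468 0.17065182 0.17244049]
[0.056, -0.002, 0.147, -0.0, 0.453, -0.0]
```

Call:
send_rows --pt "0.02 0 0 0 0.07 0" --pt "0.03 0 0 0 0.14 0" --pt "0.056 0 0 0 0.21 0" --pt "0.056 0 0.03 0 0.28 0" --pt "0.056 0 0.06 0 0.35 0" --pt "0.056 -0.002 0.1 0 0.42 0" --pt "0.056 -0.002 0.147 0 0.453 0" --pt "0.056 -0.002 0.147 0 0.453 0" --pt "0.056 -0.002 0.147 0 0.453 0" --pt "0.056 -0.002 0.147 0 0.453 0"

```text
time_s: 10.75
position: [0.5907, 0.1857, 0.1364]
tcp_rot: [[0.118, 0.988, 0.103], [0.75, -0.157, 0.643], [0.651, 0.001, -0.759]]
force: [-0.5, -0.5, -1.5]
opening: 0.315
grasp_force: 30.0
```

```bash
cat >> h.py <<'E'
def axis(u0,u1,v0,v1,z0,tag):
    s=readout.read_state();p,d=viewer.capture('wrist');cv2.imwrite(f'pics/{tag}.png',p[:,:,::-1])
    X,c,u,v=cloud('wrist',p,d,s);F=fix(X);np.savez(tag,F=F,u=u,v=v,c=c)
    k=(u>u0)&(u<u1)&(v>v0)&(v<v1)&(abs(F[:,2]-z0)<.02)&(abs(F[:,1])<.016);Q=F[k]
    def f(q):
        D=np.r_[1,q[1],q[3]];return np.linalg.norm(np.cross(Q-np.r_[0,q[0],q[2]],D/np.linalg.norm(D)),axis=1)-.014
    r=least_squares(f,[0,0,z0,0],loss='soft_l1',f_scale=.001);print(len(Q),r.x.round(4),np.std(r.fun).round(5),Q.min(0),Q.max(0))
    print(s['position'],s['tcp_rot'].round(3).tolist(),s['force'].round(1),np.round(s['joint_positions'],1),'tcp fix',fix(s['position'][None]))
E
python3 - <<'E'
from h import *
axis(290,350,100,238,.15,'w5')
q=np.load('w5.npz');F,u,v=q['F'],q['u'],q['v'];k=abs(u-320)<3
for r in range(10,300,8):
    t=F[k&(abs(v-r)<2)]
    if len(t):print(r,np.median(t,0).round(4).tolist(),end=' ')
E
```

```text
4964 [-0.0005  0.0036  0.1502  0.0312] 0.00212 [-0.01616301 -0.0159722   0.13618723] [0.05430312 0.01599282 0.16999722]
[0.59074598 0.18571874 0.13638219] [[0.118, 0.988, 0.103], [0.75, -0.157, 0.643], [0.651, 0.001, -0.759]] [-0.5 -0.5 -1.5] [-12.5  38.6  98.8  50.1  57.8 -37.1] tcp fix [[-0.00521933 -0.00017822  0.13638219]]
10 [0.4279, -0.0017, 0.0118] 18 [0.4197, -0.0018, 0.0035] 26 [0.4035, -0.0018, -0.0004] 34 [0.3833, -0.0018, -0.0002] 42 [0.3643, -0.0018, -0.0007] 50 [0.3442, -0.0018, -0.0006] 58 [0.3264, -0.0019, -0.0006] 66 [0.3082, -0.0019, -0.0009] 74 [0.2893, -0.0019, -0.0005] 82 [0.2741, -0.0019, -0.0004] 90 [0.2575, -0.0019, -0.0008] 98 [0.242, -0.0019, -0.0007] 106 [0.227, -0.0019, -0.0006] 114 [0.2123, -0.0019, -0.0006] 122 [0.0509, -0.0012, 0.1733] 130 [0.0448, -0.0012, 0.1733] 138 [0.0397, -0.0012, 0.1731] 146 [0.0395, -0.0012, 0.1656] 154 [0.0344, -0.0012, 0.1644] 162 [0.0291, -0.0012, 0.1645] 170 [0.0236, -0.0012, 0.1643] 178 [0.0185, -0.0012, 0.1641] 186 [0.0133, -0.0012, 0.1645] 194 [0.0084, -0.0013, 0.1642] 202 [0.0037, -0.0013, 0.1643] 210 [-0.001, -0.0013, 0.1643] 218 [-0.0056, -0.0013, 0.1643] 226 [-0.0099, -0.0013, 0.1643] 234 [-0.0143, -0.0013, 0.1642] 242 [-0.0352, -0.001, 0.221] 250 [-0.0379, -0.001, 0.2221] 258 [-0.0401, -0.001, 0.2217] 266 [-0.0418, -0.001, 0.2192] 274 [-0.0343, -0.0013, 0.1642] 282 [-0.038, -0.0013, 0.164] 290 [-0.0416, -0.0013, 0.1642] 298 [-0.0514, -0.001, 0.2258]
```

View pics/w5.png

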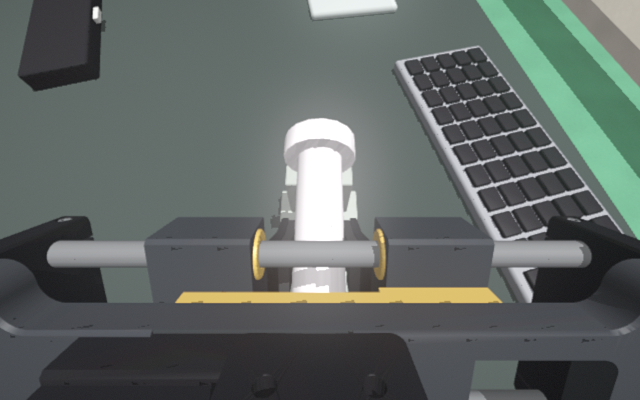

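The roller is level, with its axis at z 0.150 and y about 0, and its flange at (320,140) sits mid-gap at x 0.040–0.054. I lower it straight down.

Call:
send_rows --pt "-0.03 0 0.035 0 0 0" --pt "-0.07 0 0.082 0 0 0" --pt "-0.11 0 0.128 0 0 0" --pt "-0.15 0 0.175 0 0 0" --pt "-0.18 0 0.21 0 0 0" --pt "-0.2 0 0.233 0 0 0" --pt "-0.21 0 0.245 0 0 0" --pt "-0.216 0 0.252 0 0 0" --pt "-0.216 0 0.252 0 0 0" --pt "-0.216 0 0.252 0 0 0"

```text
time_s: 11.8
position: [0.5902, 0.1855, 0.0527]
tcp_rot: [[0.12, 0.987, 0.103], [0.749, -0.158, 0.643], [0.652, -0.0, -0.759]]
force: [-0.4, -0.2, -1.7]
opening: 0.312
grasp_force: 30.0
```

Run:
```python
from h import *
axis(300,340,160,238,.067,'w6')
```

```text
2990 [-0.     -0.0043  0.0666  0.0039] 0.0005 [-0.0163542  -0.01253057  0.07219129] [0.03450826 0.01057529 0.08221353]
[0.59024564 0.18554549 0.05271113] [[0.12, 0.987, 0.103], [0.749, -0.158, 0.643], [0.652, -0.0, -0.759]] [-0.4 -0.2 -1.7] [-12.6  47.  100.   55.5  52.1 -46.4] tcp fix [[-0.00546994  0.0002882   0.05271113]]
```

Call:
send_rows --pt "-0.003 0 0.003 0 0 0" --pt "-0.005 0 0.006 0 0 0" --pt "-0.008 0 0.009 0 0 0" --pt "-0.01 0 0.012 0 0 0" --pt "-0.011 0 0.013 0 0 0" --pt "-0.011 0 0.013 0 0 0" --pt "-0.011 0 0.013 0 0 0"

```text
time_s: 12.55
position: [0.5901, 0.1856, 0.0481]
tcp_rot: [[0.12, 0.987, 0.102], [0.749, -0.158, 0.644], [0.652, -0.001, -0.759]]
force: [0.2, -0.6, -0.0]
opening: 0.313
grasp_force: 30.0
```

Call:
send_rows --pt "-0.002 0 0.002 0 0 0" --pt "-0.002 0 0.002 0 0 0" --pt "-0.002 0 0.002 0 0 0"

```text
time_s: 12.85
position: [0.5903, 0.1857, 0.0477]
tcp_rot: [[0.12, 0.987, 0.103], [0.749, -0.158, 0.644], [0.652, -0.001, -0.758]]
force: [0.9, 0.8, 0.3]
opening: 0.312
grasp_force: 30.0
```

Run:
```python
from h import *
axis(300,340,160,238,.062,'w7')
```

```text
2994 [-0.0001 -0.0017  0.0614 -0.0063] 0.00049 [-0.01650838 -0.01257168  0.06728687] [0.03473465 0.01059615 0.07749722]
[0.59027469 0.18566401 0.04765554] [[0.12, 0.987, 0.103], [0.749, -0.158, 0.644], [0.652, -0.001, -0.758]] [0.9 0.8 0.3] [-12.6  47.6 100.   55.9  51.8 -47. ] tcp fix [[-0.00534831  0.00027836  0.04765554]]
```

Call:
send_rows --pt "-0.001 0 0.001 0 0 0" --pt "-0.001 0 0.001 0 0 0" --pt "-0.001 0 0.001 0 0 0" --pt "-0.001 0 0.001 0 0 0" --pt "-0.001 0 0.001 0 0 0" --pt "-0.001 0 0.001 0 0 0" --grip 0.6

```text
time_s: 13.5
position: [0.5898, 0.1856, 0.0469]
tcp_rot: [[0.12, 0.987, 0.102], [0.749, -0.158, 0.643], [0.651, -0.001, -0.759]]
force: [-0.1, -0.3, 0.6]
opening: 0.592
grasp_force: 0.0
```

Run:
```python
from h import *
axis(300,340,160,238,.062,'w8')
q=np.load('w8.npz');F,u,v=q['F'],q['u'],q['v'];k=abs(u-320)<3
for r in range(90,170,4):
    t=F[k&(abs(v-r)<2)]
    if len(t):print(r,np.median(t,0).round(4).tolist(),end=' ')
```

```text
2991 [-0.0002  0.0039  0.0612 -0.0006] 0.0005 [-0.01645258 -0.01208823  0.06737431] [0.03351675 0.0109901  0.07681099]
[0.58983165 0.18555618 0.0468536 ] [[0.12, 0.987, 0.102], [0.749, -0.158, 0.643], [0.651, -0.001, -0.759]] [-0.1 -0.3  0.6] [-12.6  47.6 100.   55.9  51.8 -47. ] tcp fix [[-0.00552522  0.00069862  0.0468536 ]]
90 [0.087, -0.0005, 0.0735] 94 [0.0762, -0.0005, 0.0802] 98 [0.0726, -0.0004, 0.0805] 102 [0.0693, -0.0005, 0.0805] 106 [0.0658, -0.0005, 0.0805] 110 [0.0652, -0.0005, 0.0778] 114 [0.0625, -0.0005, 0.0774] 118 [0.0603, -0.0005, 0.077] 122 [0.0507, -0.0004, 0.084] 126 [0.0473, -0.0004, 0.0841] 130 [0.0448, -0.0004, 0.0842] 134 [0.0419, -0.0004, 0.084] 138 [0.0393, -0.0004, 0.0831] 142 [0.0395, -0.0005, 0.0798] 146 [0.0392, -0.0005, 0.076] 150 [0.0367, -0.0005, 0.0754] 154 [0.0339, -0.0005, 0.0752] 158 [0.0313, -0.0005, 0.0752] 162 [0.0286, -0.0005, 0.0752] 166 [0.0255, -0.0005, 0.0754]
```

Call:
send_rows --pt "0 0 -0.04 0 0 0" --pt "0 0 -0.1 0 0 0" --pt "0 0 -0.2 0 0 0" --pt "0 0 -0.35 0 0 0" --pt "0 0 -0.5 0 0 0" --pt "0 0 -0.65 0 0 0" --pt "0 0 -0.65 0 0 0" --pt "0 0 -0.65 0 0 0"

```text
time_s: 14.35
position: [0.5737, 0.0798, 0.1713]
tcp_rot: [[0.12, 0.987, 0.105], [0.75, -0.159, 0.642], [0.651, 0.001, -0.759]]
force: [-0.2, 0.8, -0.9]
opening: 0.605
grasp_force: 0.0
```

Run:
```python
from h import *
rel(o+xf*(-.235)+np.r_[0,0,.17],pose(80.85,90));s=readout.read_state();print(s['position'],np.round(s['joint_positions'],1))
```

```text
[-0.375, -0.0, -0.315, 0.001, -0.451, -0.0]
[0.5736628  0.07976087 0.17132532] [-23.7  35.   98.5  43.6  66.1 -39.9]
```

Call:
send_rows --pt "-0.375 0 -0.315 0 -0.451 0" --pt "-0.375 0 -0.315 0 -0.451 0" --pt "-0.375 0 -0.315 0 -0.451 0" --pt "-0.375 0 -0.315 0 -0.451 0" --pt "-0.375 0 -0.315 0 -0.451 0" --pt "-0.375 0 -0.315 0 -0.451 0" --pt "-0.375 0 -0.315 0 -0.451 0" --pt "-0.375 0 -0.315 0 -0.451 0" --grip 0

```text
time_s: 15.15
position: [0.5534, -0.04, 0.168]
tcp_rot: [[0.158, 0.987, -0.003], [0.987, -0.158, 0.003], [0.003, -0.003, -1.0]]
force: [-0.5, 0.7, 0.4]
opening: 0.021
grasp_force: 0.0
```

```bash
cat >> h.py <<'E'
def prof(tag):
    for i in range(2): s=readout.read_state();p,d=viewer.capture('wrist')
    cv2.imwrite(f'pics/{tag}.png',p[:,:,::-1]);X,c,u,v=cloud('wrist',p,d,s);F=fix(X)
    print(s['position'],s['force'].round(1),np.round(s['joint_positions'],1),'tcp',fix(s['position'][None]).round(4))
    for n,lo,hi,a,b in(('block',.070,.08,-.24,-.08),('stop',.073,.082,.055,.12),('flangetop',.0825,.09,.02,.08),('shank',.071,.079,-.07,.035),('nose',.060,.0705,-.16,-.062)):
        k=(F[:,2]>lo)&(F[:,2]<hi)&(abs(F[:,1])<(.025 if n!='nose' else .005))&(F[:,0]>a)&(F[:,0]<b)
        if k.sum():print(n,k.sum(),F[k].min(0).round(4),F[k].max(0).round(4),np.median(F[k],0).round(4))
E
python3 -c "
from h import *
prof('w9');rel(o+xf*(-.235)+np.r_[0,0,.045],pose(80.85,90))"
```

```text
[ 0.55355696 -0.04047025  0.16812607] [ 0.6 -0.6  0.4] [-15.8  29.   95.3   0.1  55.9  -6.7] tcp [[-0.2344  0.0006  0.1681]]
block 2137 [-0.2045 -0.0164  0.07  ] [-0.1263  0.0156  0.0776] [-0.1729 -0.0007  0.0753]
nose 353 [-0.1482 -0.005   0.0638] [-0.1212  0.0046  0.0705] [-0.135   0.0002  0.0689]
[-0.002, 0.003, 0.493, -0.002, -0.001, -0.0]
```

View pics/w9.png

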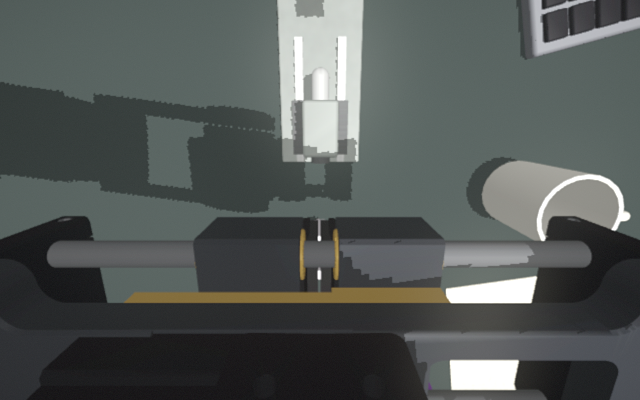

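The tailstock block is at (320,125) with its nose at (320,75), and the mug stands clear on the right. I come down behind the block with the fingers closed.

Call:
send_rows --pt "0 0.003 0.15 0 0 0" --pt "0 0.003 0.3 0 0 0" --pt "0 0.003 0.42 0 0 0" --pt "0 0.003 0.485 0 0 0" --pt "0 0.003 0.485 0 0 0"

```text
time_s: 15.75
position: [0.5526, -0.0404, 0.045]
tcp_rot: [[0.16, 0.987, -0.007], [0.987, -0.16, 0.003], [0.002, -0.007, -1.0]]
force: [-0.6, 0.3, 0.2]
opening: 0.005
grasp_force: 0.0
```

Call:
send_rows --pt "0.02 0 0 0 0 0" --pt "0.04 0 0 0 0 0" --pt "0.06 0 0 0 0 0" --pt "0.08 0 0 0 0 0" --pt "0.1 0 0 0 0 0" --pt "0.12 0 0 0 0 0" --pt "0.14 0 0 0 0 0" --pt "0.16 0 0 0 0 0"

```text
time_s: 16.55
position: [0.5615, -0.0004, 0.048]
tcp_rot: [[0.158, 0.988, 0.0], [0.988, -0.158, 0.001], [0.001, -0.0, -1.0]]
force: [-1.0, -2.9, 3.0]
opening: 0.005
grasp_force: 1.7
```

Call:
send_rows --pt "0.016 0 0 0 0 0" --pt "0.032 0 0 0 0 0" --pt "0.048 0 0 0 0 0" --pt "0.064 0 0 0 0 0" --pt "0.08 0 0 0 0 0" --pt "0.096 0 0 0 0 0" --pt "0.112 0 0 0 0 0" --pt "0.12 0 0 0 0 0" --pt "0.12 0 0 0 0 0"

```text
time_s: 17.45
position: [0.5653, 0.03, 0.0475]
tcp_rot: [[0.158, 0.987, -0.002], [0.987, -0.158, 0.002], [0.002, -0.002, -1.0]]
force: [0.7, -0.7, 0.3]
opening: 0.006
grasp_force: 0.3
```

```bash
python3 -c "
from h import *
prof('w10')"
```

```text
[0.56484419 0.030051   0.04731717] [-0.5  0.1 -0.4] [-8.3 40.4 98.1  0.2 41.7  0.6] tcp [[-0.163   0.0006  0.0473]]
block 5984 [-0.1563 -0.0166  0.07  ] [-0.0802  0.0156  0.0799] [-0.1231 -0.0005  0.0753]
shank 2450 [-0.0669 -0.0112  0.071 ] [-0.0452  0.0108  0.0774] [-0.056  -0.0004  0.0743]
nose 1209 [-0.1568 -0.0049  0.0628] [-0.0749  0.0049  0.0705] [-0.089   0.      0.0688]
```

Call:
send_rows --pt "0.008 0 0 0 0 0" --pt "0.016 0 0 0 0 0" --pt "0.024 0 0 0 0 0" --pt "0.028 0 0 0 0 0" --pt "0.032 0 0 0 0 0" --pt "0.036 0 0 0 0 0" --pt "0.04 0 0 0 0 0" --pt "0.044 0 0 0 0 0" --pt "0.048 0 0 0 0 0" --pt "0.052 0 0 0 0 0" --pt "0.056 0 0 0 0 0" --pt "0.056 0 0 0 0 0"

```text
time_s: 18.75
position: [0.5669, 0.0428, 0.0474]
tcp_rot: [[0.157, 0.988, -0.003], [0.988, -0.157, 0.001], [0.0, -0.003, -1.0]]
force: [-3.3, -4.2, -1.9]
opening: 0.006
grasp_force: 2.3
```

```bash
python3 -c "
from h import *
prof('w11')"
```

```text
[0.56692479 0.04284677 0.04738982] [-3.1 -4.  -1.3] [-7.  40.6 97.6  0.  42.   2.1] tcp [[-0.1501  0.0006  0.0474]]
block 5914 [-0.1435 -0.0166  0.07  ] [-0.0802  0.0156  0.0798] [-0.1102 -0.0005  0.0753]
shank 3295 [-0.0618 -0.0113  0.071 ] [-0.0322  0.0107  0.0772] [-0.0467 -0.0003  0.0743]
nose 1195 [-0.1435 -0.0049  0.0633] [-0.062   0.005   0.0705] [-0.076   0.0001  0.0688]
```

Call:
send_rows --pt "0.003 0 0 0 0 0" --pt "0.006 0 0 0 0 0" --pt "0.006 0 0 0 0 0"

```text
time_s: 19.15
position: [0.5672, 0.0442, 0.0474]
tcp_rot: [[0.157, 0.988, -0.003], [0.988, -0.157, 0.001], [0.0, -0.003, -1.0]]
force: [-3.3, -4.6, -1.8]
opening: 0.007
grasp_force: 2.4
```

Call:
send_rows --pt "0.002 0 0 0 0 0" --pt "0.004 0 0 0 0 0" --pt "0.004 0 0 0 0 0"

```text
time_s: 19.45
position: [0.5672, 0.0447, 0.0474]
tcp_rot: [[0.157, 0.988, -0.004], [0.988, -0.157, -0.0], [-0.001, -0.003, -1.0]]
force: [-3.0, -6.7, -1.9]
opening: 0.007
grasp_force: 3.4
```

Force is rising, and the last 1 mm step moved the tool only 0.5 mm, so the roller has probably reached the stop. A little more to confirm.

Call:
send_rows --pt "0.003 0 0 0 0 0" --pt "0.006 0 0 0 0 0" --pt "0.006 0 0 0 0 0" --pt "0.006 0 0 0 0 0"

```text
time_s: 19.85
position: [0.5673, 0.0448, 0.0475]
tcp_rot: [[0.156, 0.988, -0.004], [0.988, -0.156, -0.002], [-0.002, -0.004, -1.0]]
force: [-3.3, -10.7, -1.2]
opening: 0.006
grasp_force: 5.6
```

```bash
python3 -c "
from h import *
prof('w12')"
```

```text
[0.5672743  0.04484198 0.04743793] [ -4.1 -11.3  -1.6] [-6.7 40.6 97.5 -0.2 42.1  2.5] tcp [[-0.148   0.0006  0.0474]]
block 5902 [-0.1414 -0.0165  0.07  ] [-0.0804  0.0156  0.08  ] [-0.1081 -0.0004  0.0754]
shank 3333 [-0.0692 -0.0116  0.071 ] [-0.0302  0.0108  0.078 ] [-0.0449 -0.0003  0.0743]
nose 1152 [-0.1414 -0.0049  0.0638] [-0.062   0.005   0.0705] [-0.0748  0.0001  0.0688]
```

Firm contact at 11 N with no further motion, so the roller is home. Now I back off, rise and check.

Call:
send_rows --pt "-0.03 0 0 0 0 0" --pt "-0.1 0 0 0 0 0" --pt "-0.16 0 0 0 0 0" --pt "-0.16 0 -0.2 0 0 0" --pt "-0.16 0 -0.4 0 0 0" --pt "-0.1 0 -0.6 0 0 0" --pt "0.1 0 -0.7 0 0 0" --pt "0.3 0 -0.7 0 0 0" --pt "0.3 0 -0.7 0 0 0" --pt "0.3 0 -0.7 0 0 0"

```text
time_s: 20.95
position: [0.5808, 0.1224, 0.2233]
tcp_rot: [[0.155, 0.988, 0.001], [0.988, -0.155, 0.002], [0.002, 0.0, -1.0]]
force: [-0.2, 0.8, -0.8]
opening: 0.004
grasp_force: 0.0
```

```bash
python3 -c "
from h import *
prof('w13')
im=cv2.imread('pics/w13.png')[0:300,200:440];cv2.imwrite('pics/w13c.png',cv2.resize(im,None,fx=2,fy=2))"
```

```text
[0.58040555 0.12104891 0.22267257] [-0.9 -0.4 -0.5] [ 1.  27.7 86.8  0.1 65.5  9.9] tcp [[-0.0707 -0.0003  0.2227]]
block 621 [-0.1136 -0.0162  0.0702] [-0.0823  0.0153  0.0773] [-0.0995 -0.0009  0.0753]
stop 1300 [ 0.055 -0.025  0.073] [0.0893 0.025  0.082 ] [ 0.0703 -0.0003  0.0776]
flangetop 270 [ 0.0461 -0.0104  0.0825] [0.0709 0.0123 0.0863] [ 0.0535 -0.0004  0.0838]
shank 1683 [-0.0691 -0.0109  0.071 ] [0.0349 0.011  0.0772] [-0.0096 -0.0005  0.0743]
nose 198 [-0.0878 -0.0044  0.0639] [-0.0621  0.0049  0.0704] [-0.0746  0.0003  0.0687]
```

View pics/w13c.png

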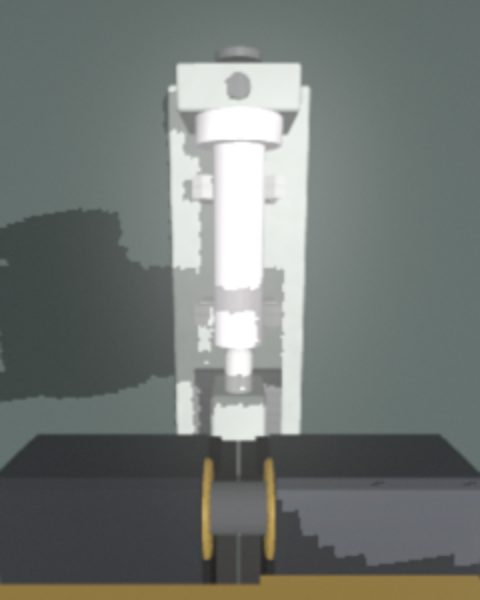

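The crop shows the flange at (239,125) against the stop, the shank lying in both Vs at (239,187) and (239,310), and the nose at (239,365) touching the free end at (238,348). The robot is clear, so I hand in.

```bash
python3 -c "
from rig import ticket
print(ticket.hand_in())"
```

```text
the job is handed in; nothing more can be done
None
```

The roller lies released in both V supports with its flange against the stop and the tailstock nose on its free end; the job is handed in at about 21 s, and the rig returned no verdict.

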